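# Shut the key fob in its box and hold the box up level

### The arm

A 7-joint arm with a two-finger parallel gripper is mounted at the origin on the work surface. World frame = base frame: x ahead of the robot, y to its left, z up, the work surface at z = 0. Lengths are in m, angles in degrees, forces in N, time in s.
With the tool pointing down it reaches from about 0.35 to 0.9 m from the base axis. Payload 7.2 kg.
Tool frame: the origin (TCP) lies at the very end of the fingers, on their centre line; the grasp point (between the pads) lies 19 mm behind it; z points along the fingers, y is the direction in which the jaws open and shut (so a half turn about z gives the same grasp; the last joint's range is limited). The gripper opens to 85 mm and grips with 20 to 120 N. Pads are 22 mm wide; open, the fingers measure 114 mm over their backs; the gripper's body (76 mm by 85 mm) begins 54 mm behind the grasp point. The pads swing forward as they close: fully open they stand 13 mm farther back than shut.
Start: joints at [72.64, 23.554, -0.728, 91.456, 0.321, 64.991, -4.71], TCP at [0.145, -0.608, 0.197] pointing down, gripper open.
Joint ranges: [-169.25, 169.25], [-16.82, 113.86], [-84.01, 82.57], [7.8, 145.47], [-59.2, 239.2], [7.22, 106.19], [-163.78, 163.78]. Speed limits (degrees/s): [136.94, 136.94, 172.46, 172.46, 180, 180, 180].

### API

Orientations are given as a 3x3 rotation matrix whose columns are the frame's x, y, z axes.
In Python, from station import manip, get_image, camera_params gives the robot as it stands.
- The arm moves only by the shell command python3 -m creep 'ROWS' [FORCE]. ROWS is JSON, one flat list of numbers, 5 for each row, row after row: the shift along the world's x, y, z in cm, then the turn about the world's z in rad, then the closure, from -1 (fully open) to 1 (shut). A call has 1 to 12 rows; each row shifts and turns the commanded pose from where the row before left it; what a row does not reach is not made up. A row lasts 1/12 s, in which the tool goes at most 41.7 mm and 7.16 degrees, less where a joint would pass 70% of its speed; a pose out of reach is approached as far as the arm can. A call with a gripper value outside its range is refused whole. The fingers move at their own pace and stop on an object; FORCE is the grip in N (left out, the last holds). Time passes only in rows, so rows that do not move let the fingers close. It gives the time, the measured TCP pose, the force and the opening at its end, in the units of the state.
- manip.get_state(): the state, without advancing time (a new reading comes with each control period).
- get_image(name): name is "scene" or "top"; returns the picture (400x640x3 uint8, red, green, blue); there is no depth.
- camera_params(name): a dict with "intrinsics" (3x3 intrinsics, pixels), "R" (3x3) and "t" (3): a world point X has camera coordinates R X + t. Camera axes: x right, y down, z forward; pixel columns grow to the right and rows downward; lengths in m; the calibration is good to about 2 mm. A picture is of the moment at which its call begins. camera_params takes no time and is no camera call.
- manip.finish_job(): hands the job in, once; it reports no verdict.
The state is a dict: "clock": time; "qpos": joint angles; "joint_vel": joint speeds; "tau": joint torques, N m; "tcp_pos": TCP position; "tcp_rot": TCP orientation; "force": force on the tool from outside, world axes, zero at the start; "ft_torque": the same for the moment, N m; "finger_gap": opening from 0.0 (shut) to 1.0 (fully open).
Only numpy, scipy, OpenCV 4.12 (cv2) and the standard library are available. Lean on these libraries where they do the work, as an engineer would, in place of code of your own. Each camera call takes 0.05 s, during which the arm holds its last target.

### The job

Pick up the silver key fob, set it down on the floor of the open wooden key box (do not just drop it in) and push the hinged lid fully shut. Then take the closed box by its sides, lift it about 15 cm off the glass so that I can wipe underneath, and finish while still holding it there, steady and level; never let the box tip, and leave the other things on the console where they are.

Things in the scene. Friction and masses are not known exactly. Their poses are not given: they have to be found in the camera images.
- keybox: Loose brown wooden key box, 0.3 to 0.6 kg, open on top, lined grey. Origin: centre of its underside, z up. Outside 66 mm along x, 130 along y, walls 45 high and 3 thick, floor 3 thick. Lid hinged on the top edge of its +x side. Shut, it is 53 mm high, lid flush with the walls, and can be gripped across the 66 mm. May slide if pushed hard.
- keybox_hinge (a point): Middle of the lid's hinge line, which runs along the box's y: at x = +33 mm, z = 45 mm in the box's frame.
- keybox_lid (a joint): Angle of the box's lid, a flat wooden plate 66 x 130 x 8 mm, brass inlay outside. 0 = shut flat on the walls, 1.57 = upright over the hinge, larger = leaning out beyond the box's +x side; stop at 2.3. Starts at 1.95 to 2.2. A stiff hinge (0.03 N m) keeps it at any angle, so it must be pushed all the way down.
- fob: Loose silver car key fob, 50 g, lying flat with two black buttons up. Origin: centre of the underside of its body, which is 44 mm along x, 30 mm along y and 14 mm high (z up); a small lug sticks out 6 mm more at its +x end. Lies on the left or the right of the key box.
- tin: Bystander: green and white plastic mint tin, 60 (x) x 40 (y) x 20 mm, origin at the centre of its underside; on the other side of the key box from the fob.
- pot: Bystander: empty white ceramic pot, 90 mm across, 80 mm high, origin at the centre of its underside.
- aviators: Bystander: folded aviator sunglasses standing on their lens edge, 24 (x) x 124 (y) x 45 mm; origin under the lenses' middle, 9 mm from the middle of the thickness.
- diffuser: Bystander: amber glass jar with black cap, 60 mm across, 100 mm high, origin at the centre of its underside.
Things that resemble listed ones, but are neither listed nor needed, are in the scene too. Leave any green or purple look-alike of the keybox alone.

How it is judged (in metres and radians):
On the way, in this order (a step that is already met when the one before it is completed fails the run):
1. the fob is lowered into the open box while still in the fingers (its underside less than 25 mm above the box's underside) (x of fob in the frame of keybox between -0.031 and 0.031 m and y of fob in the frame of keybox between -0.062 and 0.062 m and z of fob in the frame of keybox between -0.002 and 0.025 m and contact force between fob and the fingers above 0.3 N), for 0.02 s.
2. the fob is let go inside the open box (x of fob in the frame of keybox between -0.031 and 0.031 m and y of fob in the frame of keybox between -0.062 and 0.062 m and z of fob in the frame of keybox between -0.002 and 0.03 m and contact force between fob and the fingers below 0.1 N and value of joint keybox_lid above 0.5 rad), for 0.2 s.
3. the lid is shut with the fob inside, the box standing on the glass (x of fob in the frame of keybox between -0.031 and 0.031 m and y of fob in the frame of keybox between -0.062 and 0.062 m and z of fob in the frame of keybox between -0.002 and 0.03 m and value of joint keybox_lid below 0.06 rad and height (world z) of keybox below 0.01 m), for 0.2 s.
4. the closed box is held up level (x of fob in the frame of keybox between -0.031 and 0.031 m and y of fob in the frame of keybox between -0.062 and 0.062 m and z of fob in the frame of keybox between -0.002 and 0.03 m and value of joint keybox_lid below 0.06 rad and height (world z) of keybox between 0.1 and 0.22 m and angle between keybox's own z axis and vertical below 0.12 rad and linear speed of keybox below 0.03 m/s and angular speed of keybox below 0.15 rad/s and contact force between keybox and the fingers above 2 N), for 0.2 s.
At the end, for the whole second after the job is handed in: The fob is inside the box, the lid is shut (under 0.06 rad), and the fingers hold the box (over 2 N) with its underside 100 to 220 mm above the glass, within 0.12 rad of level, slower than 0.03 m/s and 0.15 rad/s (all of step 4 and contact force between fob and the fingers below 0.1 N); the arm keeps its last pose, push and grip.
It fails at once if the key box tips by more than 0.35 rad (angle between keybox's own z axis and vertical above 0.35 rad).
It fails at once if the white pot is moved by more than 30 mm (distance of pot from where it was at the start of the episode above 0.03 m).
It fails at once if the sunglasses is moved by more than 30 mm (distance of aviators from where it was at the start of the episode above 0.03 m).
It fails at once if the mint tin is moved by more than 30 mm (distance of tin from where it was at the start of the episode above 0.03 m).
It fails at once if the amber jar is moved by more than 30 mm (distance of diffuser from where it was at the start of the episode above 0.03 m).
It also fails if it takes over 61 s, if anything falls off the work surface, if the arm or the gripper's body presses on something with over 40 N, if the wrist force passes 120 N, or if a joint passes its speed limit or range.

## Working session

There is one attempt and no reset: what is moved stays moved. The work goes in short steps, Python scripts to look and compute and a shell command to move; the robot and the scene stay as the last step left them, time stands still between calls to the robot, and variables do not carry over. Pictures are saved under pics/ and viewed, and the job is handed in when it is done.

```bash
ls; mkdir -p pics
python3 - <<'E'
from station import manip,get_image,camera_params
import cv2
for n in("scene","top"):
    cv2.imwrite(f"pics/{n}0.png",get_image(n)[:,:,::-1]); p=camera_params(n); print(n,p)
s=manip.get_state(); print(s)
E
```

```text
pics
scene {'intrinsics': array([[399.76166723,   0.        , 316.80235405],
       [  0.        , 399.76166723, 203.8140522 ],
       [  0.        ,   0.        ,   1.        ]]), 'R': array([[ 0.41122893,  0.91151106, -0.00619285],
       [ 0.74386569, -0.33950673, -0.57567266],
       [-0.52683451,  0.2321266 , -0.8176568 ]]), 't': array([-0.21474   , -0.36738097,  1.21646186])}
top {'intrinsics': array([[382.85165382,   0.        , 321.67045294],
       [  0.        , 382.85165382, 199.66874044],
       [  0.        ,   0.        ,   1.        ]]), 'R': array([[ 0.00887157, -0.99995658, -0.00285049],
       [-0.99632575, -0.00859645, -0.08521212],
       [ 0.08518391,  0.00359598, -0.99635876]]), 't': array([3.73423030e-04, 5.63197628e-01, 8.13731189e-01])}
{'clock': 0.1, 'qpos': array([72.64116145, 23.59679004, -0.73067363, 91.49789934,  0.31775328,
       64.98899718, -4.70948613]), 'joint_vel': array([-0.05621304, -0.11678893, -0.06276856, -0.10285422, -0.07120162,
       -0.00208975,  0.07721227]), 'tau': array([ 1.75534940e-03, -6.01833701e+01,  6.83845505e-01, -3.00088334e+01,
        1.39256599e-02,  6.55106196e-03,  6.24880499e-05]), 'tcp_pos': array([ 0.14527866, -0.60738922,  0.19623188]), 'tcp_rot': array([[ 9.72558261e-01,  2.32659182e-01, -3.65901480e-04],
       [ 2.32659467e-01, -9.72557284e-01,  1.37934594e-03],
       [-3.49426511e-05, -1.42662473e-03, -9.99998982e-01]]), 'force': array([-0.21856442, -0.59008859, -0.62203919]), 'ft_torque': array([-0.05334859, -0.00752334, -0.02214374]), 'finger_gap': 1.004466863677174}
```

View pics/scene0.png

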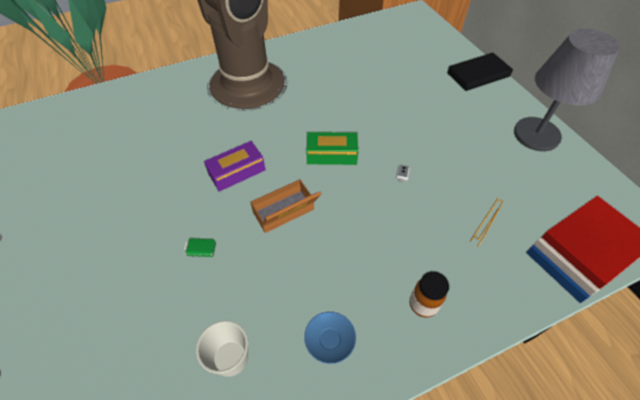

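View pics/top0.png

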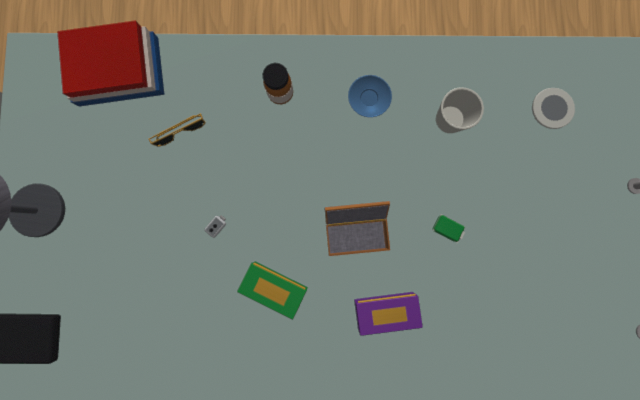

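Run:
```python
import cv2,numpy as np
t=cv2.imread("pics/top0.png"); s=cv2.imread("pics/scene0.png")
def crop(im,x,y,w,h,k): return cv2.resize(im[y:y+h,x:x+w],None,fx=k,fy=k,interpolation=cv2.INTER_CUBIC)
cv2.imwrite("pics/c_box.png",crop(t,315,190,90,75,8))
a=crop(t,195,207,40,40,10); b=crop(s,385,155,40,40,10)
cv2.imwrite("pics/c_fob.png",np.hstack([a,b]))
cv2.imwrite("pics/c_boxs.png",crop(s,240,170,90,70,8))
```

```text
(no output)
```

View pics/c_box.png

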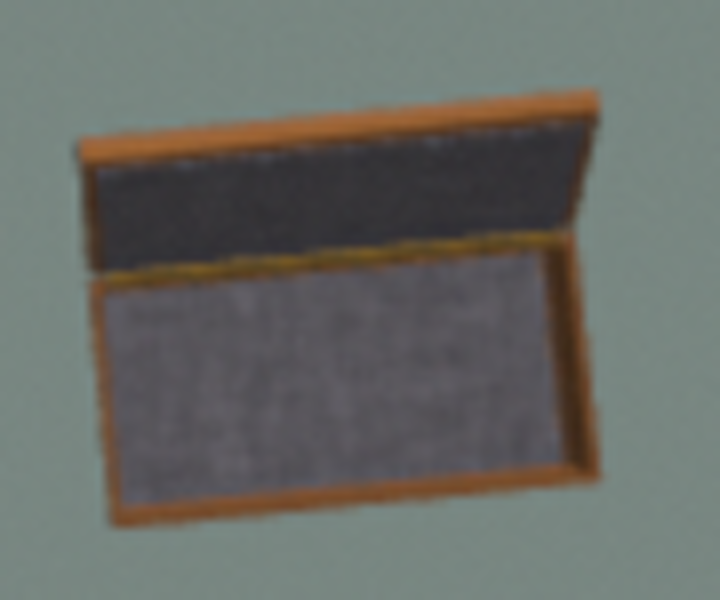

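View pics/c_fob.png

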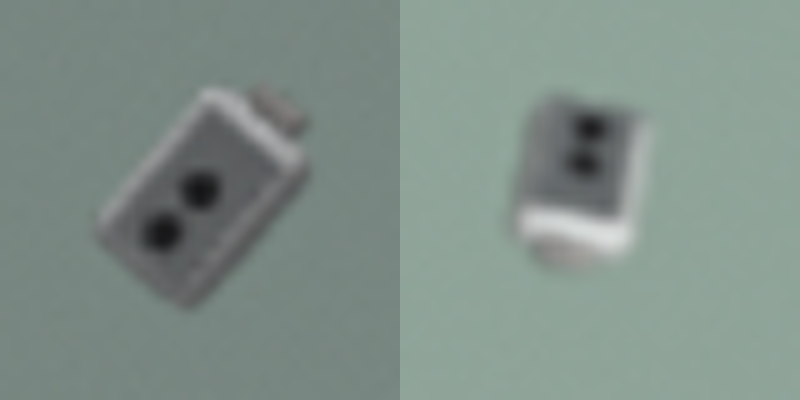

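View pics/c_boxs.png

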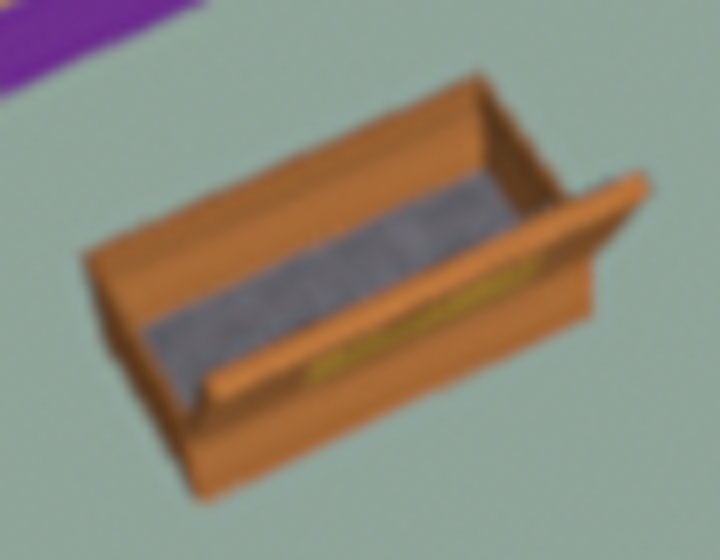

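```bash
cat > h.py <<'E'
import numpy as np
from station import manip,get_image,camera_params
from scipy.optimize import least_squares
C={n:camera_params(n) for n in("top","scene")}
def proj(n,X):
    c=C[n]; p=np.atleast_2d(X)@c["R"].T+c["t"]; p=p@c["intrinsics"].T; return p[:,:2]/p[:,2:]
def ray(n,uv,z):
    c=C[n]; o=-c["R"].T@c["t"]; d=c["R"].T@np.linalg.solve(c["intrinsics"],[uv[0],uv[1],1]); return o+d*(z-o[2])/d[2]
def rz(a): c,s=np.cos(a),np.sin(a); return np.array([[c,-s,0],[s,c,0],[0,0,1]])
E
python3 - <<'E'
from h import *
T=lambda x,y:(315+x/8-.44,190+y/8-.44)
S=lambda x,y:(240+x/8-.44,170+y/8-.44)
def lid(th,y,out):
    d=np.array([-np.cos(th),0,np.sin(th)]); n=np.array([np.sin(th),0,np.cos(th)])
    return np.array([.033,y,.045])+.066*d+.008*out*n
obs=[("top",T(112,525),lambda t:[-.033,.065,.045]),("top",T(598,480),lambda t:[-.033,-.065,.045]),
("scene",S(84,255),lambda t:[-.033,-.065,.045]),("scene",S(480,72),lambda t:[-.033,.065,.045]),
("scene",S(200,500),lambda t:[.033,-.065,0]),("scene",S(593,318),lambda t:[.033,.065,0]),
("top",T(85,163),lambda t:lid(t,.065,0)),("top",T(598,118),lambda t:lid(t,-.065,0)),
("top",T(80,143),lambda t:lid(t,.065,1)),("top",T(600,92),lambda t:lid(t,-.065,1))]
def f(p,full=False):
    return np.concatenate([proj(n,rz(p[2])@np.array(g(p[3]))+[p[0],p[1],0])[0]-uv for n,uv,g in obs])
r=least_squares(f,[.5,-.1,0,2]); print("box",r.x,np.round(r.fun.reshape(-1,2),1))
F=lambda x,y:(195+x/10-.45,207+y/10-.45); G=lambda x,y:(385+(x-400)/10-.45,155+y/10-.45)
for p in [(208,93),(98,222),(178,297),(297,160)]: print(ray("top",F(*p),.014))
print("btn",[ray("top",F(*p),.014) for p in[(200,191),(162,233)]],[ray("scene",G(*p),.014) for p in[(590,127),(583,163)]])
print("lug top",ray("top",F(278,110),.007))
for p in [(550,95),(650,115),(625,240),(520,220)]: print(ray("scene",G(*p),.014))
for n,uv in [("tin",(449,228)),("pot",(460,115)),("jar",(279,92)),("av",(178,130)),("green",(272,290)),("purple",(389,315))]:print(n,ray("top",uv,.02))
E
```

```text
box [ 0.48354556 -0.07069509  0.09808514  1.95975258] [[-0.5 -0.1]
 [ 0.1 -0. ]
 [-0.9 -0.4]
 [-0.  -0. ]
 [-0.6  0.9]
 [-0.1 -0. ]
 [-0.9  0.5]
 [ 0.7  0.2]
 [-0.6 -0.6]
 [-0.2 -0.1]]
[0.5261428  0.23980245 0.014     ]
[0.49752852 0.26312002 0.014     ]
[0.48124735 0.24494263 0.014     ]
[0.51154494 0.21968309 0.014     ]
btn [array([0.50453729, 0.24086361, 0.014     ]), array([0.49523906, 0.24893383, 0.014     ])] [array([0.49585088, 0.25050278, 0.014     ]), array([0.50519797, 0.24277461, 0.014     ])]
lug top [0.52278088 0.22605589 0.007     ]
[0.48259415 0.24688006 0.014     ]
[0.49872288 0.26625017 0.014     ]
[0.53057887 0.23928254 0.014     ]
[0.51443433 0.21913519 0.014     ]
tin [ 0.50384763 -0.27317802  0.02      ]
pot [ 0.75643632 -0.30268663  0.02      ]
jar [0.80622371 0.10364215 0.02      ]
av [0.71709041 0.32794384 0.02      ]
green [0.36712561 0.11067379 0.02      ]
purple [ 0.31676721 -0.14113662  0.02      ]
```

```bash
python3 -m creep '[2,3.5,0,-0.039,-1, 2,3.5,0,-0.039,-1, 2,3.5,0,-0.039,-1, 2,3.5,0,-0.039,-1, 2,3.5,0,-0.039,-1, 2,3.5,0,-0.039,-1, 2,3.5,0,-0.039,-1, 2,3.5,0,-0.039,-1, 2,3.5,0,-0.039,-1, 2,3.5,0,-0.039,-1, 2,3.5,0,-0.039,-1, 2,3.5,0,-0.039,-1]' 40
```

```text
clock: 1.1
tcp_pos: [0.3857, -0.186, 0.197]
tcp_rot: [[0.972, -0.233, 0.0], [-0.233, -0.972, -0.0], [0.0, 0.0, -1.0]]
force: [1.0, -1.7, 0.4]
finger_gap: 1.003
```

```bash
python3 -m creep '[1,3.5,0,-0.039,-1, 1,3.5,0,-0.039,-1, 1,3.5,0,-0.039,-1, 1,3.5,0,-0.039,-1, 1,3.5,0,-0.039,-1, 1,3.5,0,-0.039,-1, 1,3.5,0,-0.039,-1, 1,3.5,0,-0.039,-1, 1,3.5,0,-0.039,-1, 1,3.5,0,-0.039,-1, 1,3.5,0,-0.039,-1, 1,3.5,0,-0.039,-1]'
python3 -m creep '[0,0,0,0,-1,0,0,0,0,-1]'
```

```text
clock: 2.1
tcp_pos: [0.4994, 0.2182, 0.1949]
tcp_rot: [[0.785, -0.62, -0.005], [-0.62, -0.785, 0.002], [-0.005, 0.002, -1.0]]
force: [-0.4, -0.4, -0.3]
finger_gap: 1.001
clock: 2.27
tcp_pos: [0.4987, 0.2149, 0.1949]
tcp_rot: [[0.78, -0.626, -0.005], [-0.626, -0.78, -0.002], [-0.003, 0.004, -1.0]]
force: [-0.6, -1.5, 0.3]
finger_gap: 1.003
```

```bash
python3 -m creep '[0.3,1.4,-2,-0.01,-1,0.3,1.35,-2,-0.01,-1,0,0,-2,0,-1,0,0,-2,0,-1,0,0,-1,0,-1,0,0,0,0,-1]'
python3 - <<'E'
from h import *
import cv2
a=get_image("scene")[130:200,360:430,::-1]; b=get_image("top")[190:260,180:250,::-1]
cv2.imwrite("pics/g1.png",np.hstack([cv2.resize(i,(400,400),interpolation=2) for i in(a,b)]))
s=manip.get_state();print(s["tcp_pos"],s["qpos"])
E
```

```text
clock: 2.77
tcp_pos: [0.5045, 0.2375, 0.1034]
tcp_rot: [[0.763, -0.647, -0.008], [-0.647, -0.763, -0.003], [-0.004, 0.007, -1.0]]
force: [-0.3, -0.6, 0.5]
finger_gap: 1.001
[0.5062012  0.23886441 0.10600278] [ -24.98372755   23.14554417   -6.65310515  105.75941389    3.21448883
   51.49974297 -163.39626302]
```

View pics/g1.png

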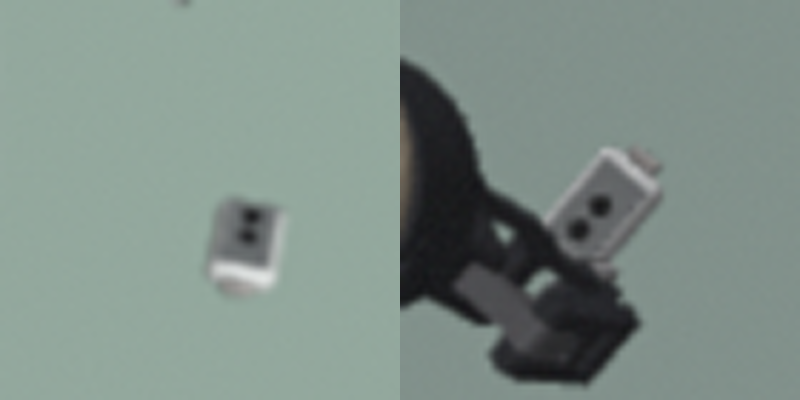

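```bash
python3 -m creep '[0,0,0,0.12,-1,0,0,0,0.12,-1,0,0,0,0.12,-1,0,0,0,0.12,-1,0,0,0,0.12,-1,0,0,0,0.12,-1,0,0,0,0.12,-1,0,0,0,0.12,-1,0,0,0,0.12,-1,0,0,0,0.12,-1,0,0,0,0.12,-1,0,0,0,0.12,-1]'
python3 -m creep '[0,0,0,0.12,-1,0,0,0,0.12,-1,0,0,0,0.12,-1,0,0,0,0.12,-1,0,0,0,0.12,-1,0,0,0,0.12,-1,0,0,0,0.12,-1,0,0,0,0.12,-1,0,0,0,0.12,-1,0,0,0,0.12,-1,0,0,0,0.12,-1,0,0,0,0.12,-1]'
python3 -m creep '[0,0,0,0.12,-1,0,0,0,0.12,-1,0,0,0,0,-1]'
python3 - <<'E'
from h import *
s=manip.get_state();print(s["tcp_pos"],s["qpos"])
E
```

```text
clock: 3.87
tcp_pos: [0.5071, 0.2397, 0.1075]
tcp_rot: [[0.736, 0.677, 0.003], [0.677, -0.736, -0.003], [-0.0, 0.004, -1.0]]
force: [-0.8, 0.2, 0.2]
finger_gap: 1.002
clock: 4.87
tcp_pos: [0.5072, 0.2394, 0.1074]
tcp_rot: [[-0.575, 0.818, 0.007], [0.818, 0.575, -0.0], [-0.004, 0.005, -1.0]]
force: [-0.4, 0.5, 1.0]
finger_gap: 1.0
clock: 5.12
tcp_pos: [0.5072, 0.2393, 0.1071]
tcp_rot: [[-0.752, 0.659, 0.006], [0.659, 0.752, 0.001], [-0.004, 0.005, -1.0]]
force: [-0.5, 0.5, 0.1]
finger_gap: 1.0
[0.50716007 0.23928555 0.10705283] [  4.5829066   30.24325107 -46.96034288 104.1251512   26.32971213
  56.77891525  -4.45508187]
```

```bash
python3 -m creep '[-0.2,0.32,-2,0,-1,0,0,-2,0,-1,0,0,-2,0,-1,0,0,-2,0,-1,0,0,-1.4,0,-1,0,0,-0.8,0,-1,0,0,0,0,-1]'
python3 - <<'E'
from h import *
import cv2
a=get_image("scene")[130:200,360:430,::-1]; b=get_image("top")[190:260,180:250,::-1]
cv2.imwrite("pics/g2.png",np.hstack([cv2.resize(i,(400,400),interpolation=2) for i in(a,b)]))
s=manip.get_state();print(s["tcp_pos"],s["qpos"])
E
```

```text
clock: 5.7
tcp_pos: [0.5035, 0.2427, 0.0026]
tcp_rot: [[-0.749, 0.663, 0.003], [0.663, 0.749, -0.0], [-0.002, 0.001, -1.0]]
force: [0.0, -0.5, 0.4]
finger_gap: 1.001
[0.50424552 0.24369025 0.00429384] [ -0.38173265  37.62111063 -41.31868235 108.40571627  33.86877075
  46.58066561 -11.33776919]
```

View pics/g2.png

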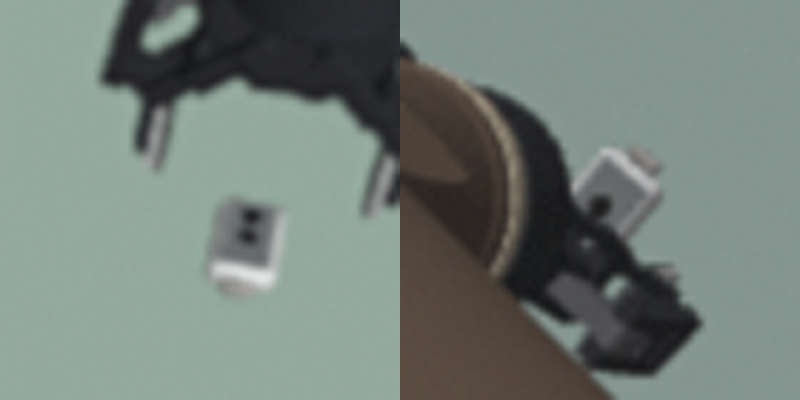

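Run:
```python
from h import *
for z in(.004,.017,.03):
  a,b=ray("scene",(386.3,158.9),z),ray("scene",(424.8,167.6),z); print(z,a,b,(a+b)/2,np.linalg.norm(a-b), ray("top",(226.4,238),z))
s=manip.get_state();R=s["tcp_rot"];
for z in (0,-.013):
  for y in(-.0425,.0425,-.057,.057):
    P=s["tcp_pos"]+R@[0,y,z];print(z,y,P,proj("scene",P),proj("top",P))
```

```text
0.004 [0.44655572 0.23088744 0.004     ] [0.5126335  0.30483383 0.004     ] [0.47959461 0.26786064 0.004     ] 0.09916824859025031 [0.4775282  0.21642454 0.004     ]
0.017 [0.45584673 0.223496   0.017     ] [0.52082013 0.29620651 0.017     ] [0.48833343 0.25985126 0.017     ] 0.09751082762764288 [0.47774538 0.21316776 0.017     ]
0.03 [0.46513774 0.21610456 0.03      ] [0.52900677 0.28757919 0.03      ] [0.49707226 0.25184187 0.03      ] 0.09585340666503574 [0.47796257 0.20991099 0.03      ]
0 -0.0425 [0.47611302 0.21183452 0.00413711] [[385.62116259 169.22282217]] [[228.42860054 238.65920681]]
0 0.0425 [0.53237802 0.27554599 0.00445057] [[419.24956609 176.74020625]] [[200.65857225 213.10453328]]
0 -0.057 [0.46651487 0.20096609 0.00408364] [[379.98461558 167.96281324]] [[233.19656179 243.04680382]]
0 0.057 [0.54197616 0.28641442 0.00450404] [[425.08827962 178.04540803]] [[195.95182668 208.77326847]]
-0.013 -0.0425 [0.47605362 0.21182302 0.01713697] [[386.30399944 165.85110151]] [[226.97487584 238.78309734]]
-0.013 0.0425 [0.53231862 0.27553449 0.01745042] [[420.30452647 173.39764759]] [[198.78596137 212.83478529]]
-0.013 -0.057 [0.46645547 0.20095459 0.0170835 ] [[380.60614867 164.58644189]] [[231.81524022 243.23872422]]
-0.013 0.057 [0.54191677 0.28640292 0.0175039 ] [[426.20896288 174.70815968]] [[194.00869426 208.43724036]]
```

```bash
python3 -m creep '[0.05,-0.1,-0.1,0,0,0,0,0,0,0,0,0,0,0,0,0,0,0,0,0,0,0,0,0,0,0,0,0,0,0]' 40
python3 - <<'E'
from h import *
import cv2
a=get_image("scene")[130:200,360:430,::-1]; b=get_image("top")[190:260,180:250,::-1]
cv2.imwrite("pics/g3.png",np.hstack([cv2.resize(i,(400,400),interpolation=2) for i in(a,b)]))
s=manip.get_state();print(s["tcp_pos"],s["qpos"])
E
```

```text
clock: 6.3
tcp_pos: [0.5044, 0.2425, 0.0028]
tcp_rot: [[-0.75, 0.661, 0.004], [0.661, 0.75, 0.001], [-0.003, 0.003, -1.0]]
force: [0.3, 0.1, -0.5]
finger_gap: 0.5
[0.50425871 0.24246679 0.00261968] [ -0.32992765  37.73890791 -41.23248416 108.48720028  33.98354425
  46.44314132 -11.26217011]
```

View pics/g3.png

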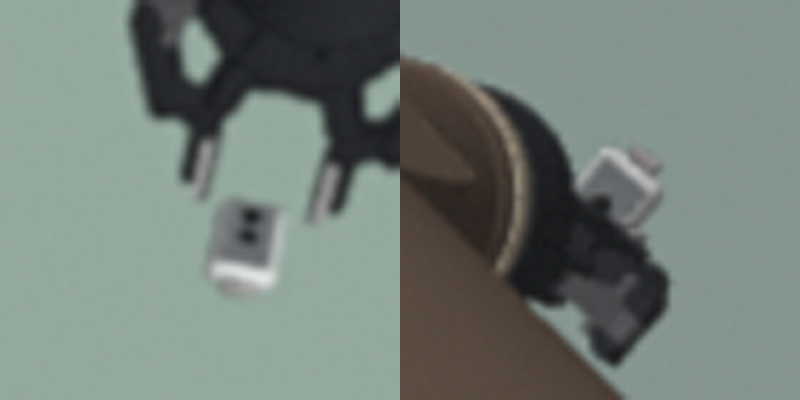

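Run:
```python
from h import *
import cv2
out=[]
s=manip.get_state();R=s["tcp_rot"]
for n,(x,y) in (("scene",(370,135)),("top",(190,200))):
    k=8; im=get_image(n)[y:y+60,x:x+50,::-1].copy(); im=cv2.resize(im,None,fx=k,fy=k,interpolation=2)
    for off,col in((0,(0,0,255)),(-.019,(0,255,255)),(-.04,(255,0,255))):
        for w in(-.011,.011):
            for j in(-.021,.021):
                q=(proj(n,s["tcp_pos"]+R@[w,j,off])[0]-[x,y]+.5)*k
                cv2.circle(im,tuple(int(v) for v in q),3,col,-1)
    out.append(im)
cv2.imwrite("pics/g4.png",np.hstack(out))
```

```text
(no output)
```

View pics/g4.png

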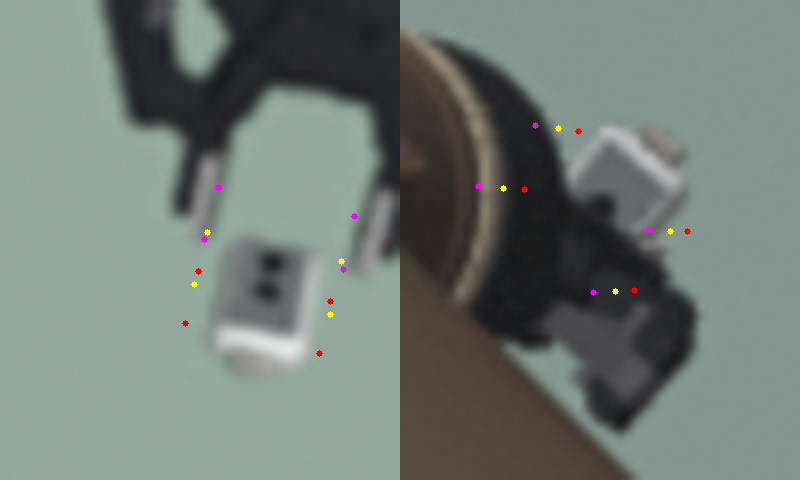

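```bash
python3 -m creep '[0,0,0,0,0.25,0,0,0,0,0.25,0,0,0,0,0.25,0,0,0,0,0.4,0,0,0,0,0.4,0,0,0,0,0.4]' 20
python3 - <<'E'
from h import *
import cv2
out=[]
s=manip.get_state();R=s["tcp_rot"]
for n,(x,y) in (("scene",(370,135)),("top",(190,200))):
    k=8; im=get_image(n)[y:y+60,x:x+50,::-1].copy(); im=cv2.resize(im,None,fx=k,fy=k,interpolation=2)
    out.append(im)
cv2.imwrite("pics/g5.png",np.hstack(out))
E
```

```text
clock: 7.0
tcp_pos: [0.5042, 0.2425, 0.0025]
tcp_rot: [[-0.75, 0.661, 0.004], [0.661, 0.75, 0.001], [-0.003, 0.003, -1.0]]
force: [0.2, 0.5, -1.1]
finger_gap: 0.298
```

View pics/g5.png

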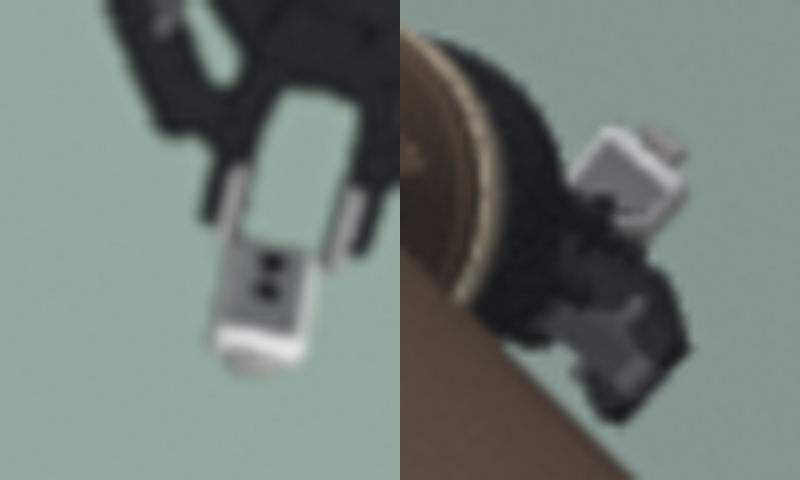

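Run:
```python
from h import *
import cv2
s=manip.get_state();R=s["tcp_rot"]
out=[]
for n,(x,y) in (("scene",(365,115)),("top",(150,180))):
    k=5; im=get_image(n)[y:y+80,x:x+80,::-1].copy(); im=cv2.resize(im,None,fx=k,fy=k,interpolation=2)
    for off,col in((0,(0,0,255)),(-.019,(0,255,255)),(-.073,(255,0,255))):
        for a,b in((0,0),) if off>-.05 else ((.038,.0425),(.038,-.0425),(-.038,.0425),(-.038,-.0425),(0,0)):
                q=(proj(n,s["tcp_pos"]+R@[a,b,off])[0]-[x,y]+.5)*k
                cv2.circle(im,tuple(int(v) for v in q),3,col,-1)
    out.append(im)
cv2.imwrite("pics/g6.png",np.hstack(out))
```

```text
(no output)
```

View pics/g6.png

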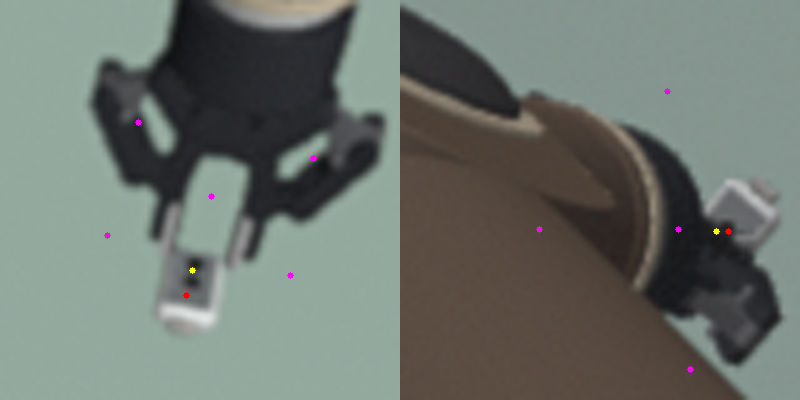

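```bash
python3 -m creep '[0,0,0,0,-0.1,0,0,0,0,-0.1,0,0,0,0,-0.1]'; python3 -m creep '[0,0,-0.4,0,-0.1,0,0,0,0,-0.1,0,0,0,0,-0.1]';  python3 - <<'E'
from h import *
import cv2
s=manip.get_state();R=s["tcp_rot"];print(s["force"],s["tcp_pos"])
out=[]
for n,(x,y) in (("scene",(365,115)),("top",(150,180))):
    k=5; im=get_image(n)[y:y+80,x:x+80,::-1].copy(); im=cv2.resize(im,None,fx=k,fy=k,interpolation=2)
    out.append(im)
cv2.imwrite("pics/g7.png",np.hstack(out))
E
```

```text
clock: 7.45
tcp_pos: [0.5043, 0.2424, 0.0026]
tcp_rot: [[-0.75, 0.661, 0.004], [0.661, 0.75, 0.001], [-0.003, 0.003, -1.0]]
force: [-0.7, -0.5, 0.5]
finger_gap: 0.549
clock: 7.7
tcp_pos: [0.504, 0.2423, -0.0018]
tcp_rot: [[-0.75, 0.661, 0.003], [0.661, 0.75, 0.0], [-0.002, 0.002, -1.0]]
force: [0.4, 0.4, 0.8]
finger_gap: 0.548
[0.43784145 0.42046493 0.75196479] [ 0.50400778  0.24226311 -0.00179891]
```

View pics/g7.png

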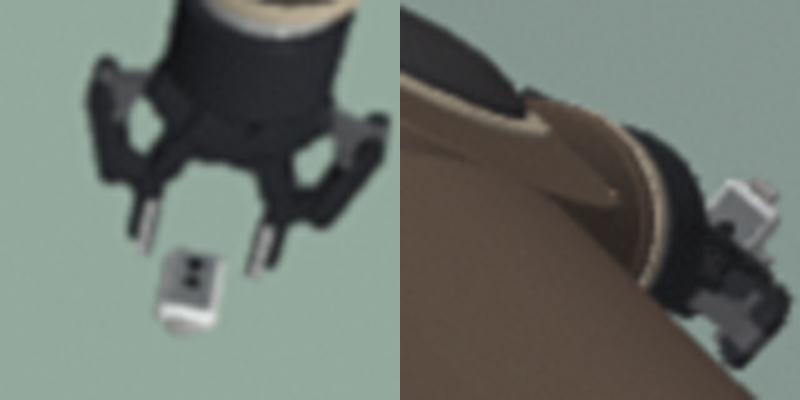

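Run:
```python
from h import *
s=manip.get_state();R=s["tcp_rot"]
def tri(a,b):
    f=lambda X:np.concatenate([proj("scene",X)[0]-a,proj("top",X)[0]-b])
    r=least_squares(f,[.5,.24,.03]);return r.x,r.fun
X,f=tri((394.7,164.5),(220.7,230.1));print(X,f,R.T@(X-[.5044,.2425,.0028]))
```

```text
[0.49490259 0.22090589 0.03772476] [-0.12793576  0.01776383 -0.10169856 -0.04984791] [-0.00723194 -0.02238471 -0.03496955]
```

```bash
python3 -m creep '[0,0,-0.7,0,-0.1,0,0,-0.7,0,-0.1,0,0,0,0,-0.1]';  python3 - <<'E'
from h import *
import cv2
s=manip.get_state();R=s["tcp_rot"];print(s["force"],s["tcp_pos"])
out=[]
for n,(x,y) in (("scene",(365,115)),("top",(150,180))):
    k=5; im=get_image(n)[y:y+80,x:x+80,::-1].copy(); im=cv2.resize(im,None,fx=k,fy=k,interpolation=2)
    out.append(im)
cv2.imwrite("pics/g8.png",np.hstack(out))
E
```

```text
clock: 8.05
tcp_pos: [0.5034, 0.2418, -0.0171]
tcp_rot: [[-0.75, 0.661, 0.002], [0.661, 0.75, -0.0], [-0.002, 0.001, -1.0]]
force: [-0.4, -0.4, -0.5]
finger_gap: 0.554
[-0.37851533 -0.39080427 -0.51124622] [ 0.50342987  0.24175524 -0.01707084]
```

View pics/g8.png

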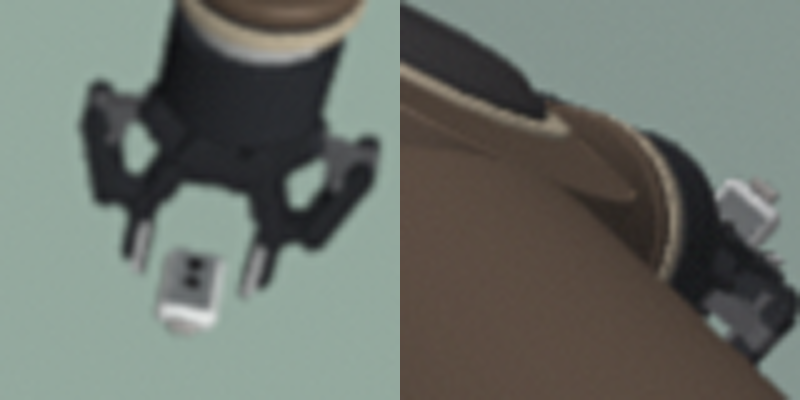

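```bash
python3 -m creep '[0.05,0.05,-0.6,0,-0.1,0,0,-0.4,0,-0.1,0,0,0,0,-0.1]';  python3 - <<'E'
from h import *
import cv2
s=manip.get_state();R=s["tcp_rot"];print(s["force"],s["tcp_pos"])
out=[]
for n,(x,y) in (("scene",(370,135)),("top",(190,200))):
    k=8; im=get_image(n)[y:y+60,x:x+50,::-1].copy(); im=cv2.resize(im,None,fx=k,fy=k,interpolation=2)
    out.append(im)
cv2.imwrite("pics/g9.png",np.hstack(out))
E
```

```text
clock: 8.4
tcp_pos: [0.5043, 0.2427, -0.0264]
tcp_rot: [[-0.75, 0.661, 0.003], [0.661, 0.75, 0.0], [-0.002, 0.002, -1.0]]
force: [0.7, -0.1, -0.3]
finger_gap: 0.548
[ 0.65982201 -0.08915035 -0.31867588] [ 0.50431816  0.24265758 -0.0263684 ]
```

View pics/g9.png

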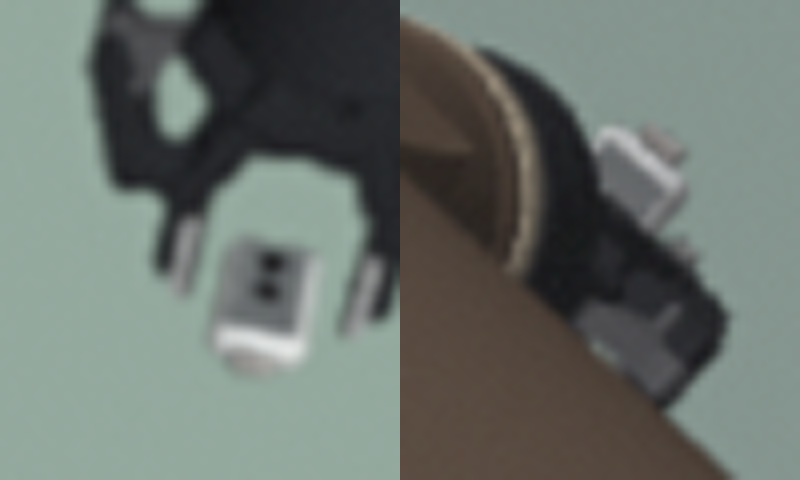

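```bash
cat >> h.py <<'E'
def tri(a,b):
    f=lambda X:np.concatenate([proj("scene",X)[0]-a,proj("top",X)[0]-b])
    r=least_squares(f,[.5,.24,.03]);return r.x,r.fun
E
python3 - <<'E'
from h import *
s=manip.get_state();R=s["tcp_rot"]
X,f=tri((392.2,171.4),(225.1,230.8));print(X,f,R.T@(X-s["tcp_pos"]))
P=[ray("scene",(392.2,171.4),X[2]),ray("scene",(370+350/8-.5,135+335/8-.5),X[2])];m=(P[0]+P[1])/2;print(P,m,R.T@(m-s["tcp_pos"]))
E
```

```text
[0.49371021 0.21852729 0.01126647] [-0.3192801   0.04276452 -0.25638665 -0.12495537] [-0.00806883 -0.02534575 -0.03703238]
[array([0.49392125, 0.21932158, 0.01126647]), array([0.52935831, 0.25844594, 0.01126647])] [0.51163978 0.23888376 0.01126647] [-0.00806751  0.00178082 -0.03696615]
```

```bash
python3 -m creep '[0,0,-0.4,0,-0.1,0,0,0,0,-0.1,0,0,0,0,0.2,0,0,0,0,0.4,0,0,0,0,0.6,0,0,0,0,0.6,0,0,0,0,0.6,0,0,0,0,0.6]' 30;  python3 - <<'E'
from h import *
import cv2
s=manip.get_state();R=s["tcp_rot"];print(s["force"],s["tcp_pos"])
out=[]
for n,(x,y) in (("scene",(370,135)),("top",(190,200))):
    k=8; im=get_image(n)[y:y+60,x:x+50,::-1].copy(); im=cv2.resize(im,None,fx=k,fy=k,interpolation=2)
    out.append(im)
cv2.imwrite("pics/g10.png",np.hstack(out))
E
```

```text
clock: 9.17
tcp_pos: [0.5048, 0.2431, -0.0293]
tcp_rot: [[-0.75, 0.661, 0.004], [0.661, 0.75, 0.001], [-0.003, 0.003, -1.0]]
force: [0.4, -0.5, 2.2]
finger_gap: 0.342
[ 0.4436424  -0.51171337  2.21316334] [ 0.5048383   0.2430649  -0.02927743]
```

View pics/g10.png

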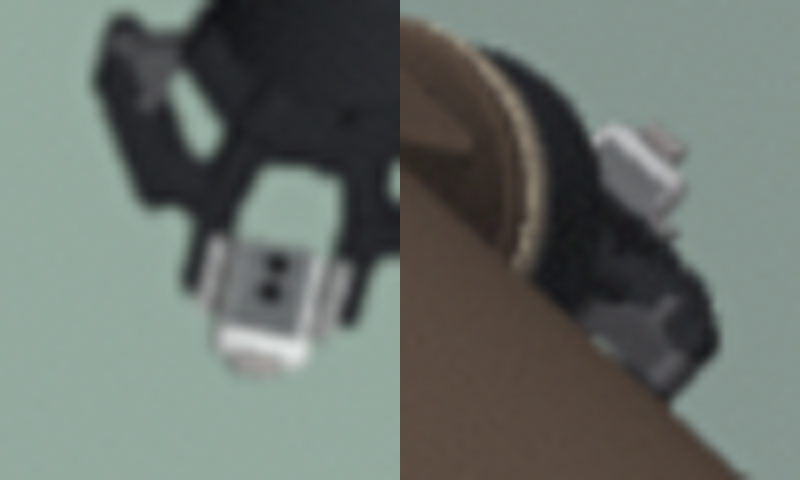

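```bash
python3 -m creep '[0,0,1,0,0.6,0,0,2,0,0.6,0,0,3,0,0.6,0,0,3,0,0.6,0,0,3,0,0.6,0,0,2,0,0.6,0,0,1,0,0.6,0,0,0,0,0.6]'; python3 -m creep '[-0.2,-2,0,0.07,0.6,-0.2,-3,0,0.07,0.6,-0.2,-3,0,0.07,0.6,-0.2,-3,0,0.07,0.6,-0.2,-3,0,0.07,0.6,-0.2,-3,0,0.07,0.6,-0.2,-3,0,0.07,0.6,-0.2,-3,0,0.07,0.6,-0.2,-3,0,0.07,0.6,-0.2,-3,0,0.07,0.6,-0.2,-2,0,0.07,0.6,0,0,0,0.04,0.6]';python3 -m creep '[0,0,0,0,0.6,0,0,0,0,0.6]'
python3 - <<'E'
from h import *
import cv2
s=manip.get_state();print(s["tcp_pos"],s["qpos"])
cv2.imwrite("pics/s2.png",get_image("scene")[:,:,::-1]);cv2.imwrite("pics/t2.png",get_image("top")[:,:,::-1])
E
```

```text
clock: 9.93
tcp_pos: [0.5059, 0.2435, 0.123]
tcp_rot: [[-0.75, 0.661, 0.008], [0.661, 0.75, 0.002], [-0.004, 0.006, -1.0]]
force: [-0.0, 0.0, -1.0]
finger_gap: 0.339
clock: 10.93
tcp_pos: [0.4809, -0.0725, 0.1184]
tcp_rot: [[-0.996, -0.085, -0.002], [-0.085, 0.996, 0.002], [0.001, 0.002, -1.0]]
force: [-0.6, -0.2, -1.2]
finger_gap: 0.338
clock: 11.1
tcp_pos: [0.482, -0.0668, 0.1195]
tcp_rot: [[-0.996, -0.086, 0.001], [-0.086, 0.996, 0.004], [-0.001, 0.004, -1.0]]
force: [0.1, 0.5, -0.6]
finger_gap: 0.341
[ 0.48197465 -0.06684185  0.11952848] [ 50.14361253  27.05186313 -60.64942003 112.51176789  28.00667995
  56.70671339  71.09843269]
```

View pics/s2.png

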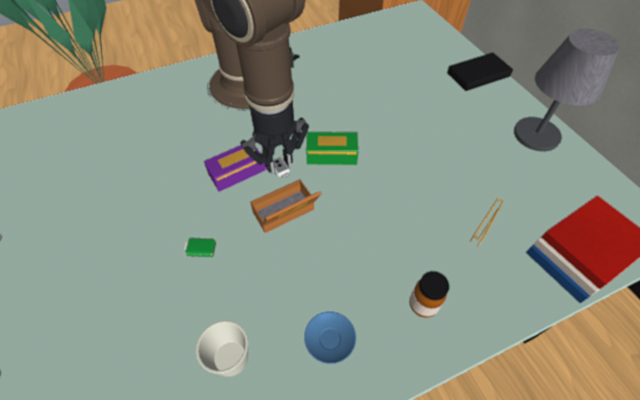

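View pics/t2.png

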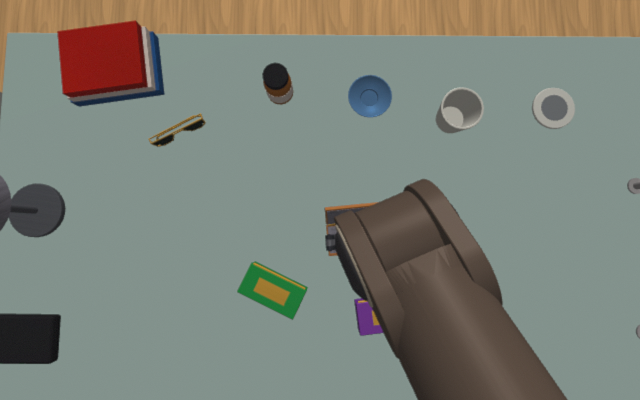

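```bash
cat > ov.py <<'E'
from h import *
import cv2,sys
def fobov(name,x=235,y=140,w=100,h=95,k=7,dz=.029,off=(0,0)):
    s=manip.get_state();R=s["tcp_rot"];P=s["tcp_pos"];yaw=np.arctan2(-R[1,0],-R[0,0])
    im=cv2.resize(get_image("scene")[y:y+h,x:x+w,::-1],None,fx=k,fy=k,interpolation=2)
    def dr(pts,col):
        q=((proj("scene",pts)-[x,y]+.5)*k).astype(np.int32); cv2.polylines(im,[q],True,col,1)
    M=rz(yaw)
    for z,c in((0,(0,0,255)),(.014,(0,255,0))):
        dr(np.array([M@[a+off[0],b+off[1],z] for a,b in((.022,.015),(.022,-.015),(-.022,-.015),(-.022,.015))])+[P[0],P[1],P[2]+dz],c)
    B=rz(.098)
    dr(np.array([B@[a,b,.045] for a,b in((.033,.065),(.033,-.065),(-.033,-.065),(-.033,.065))])+[.4835,-.0707,0],(255,0,0))
    cv2.imwrite(name,im); print(P,np.degrees(yaw),B.T@(P-[.4835,-.0707,0]))
if __name__=="__main__": fobov(sys.argv[1])
E
python3 ov.py pics/o1.png
```

```text
[ 0.48241461 -0.06607221  0.12006482] 5.033667333341845 [-0.00062739  0.00471178  0.12006482]
```

View pics/o1.png

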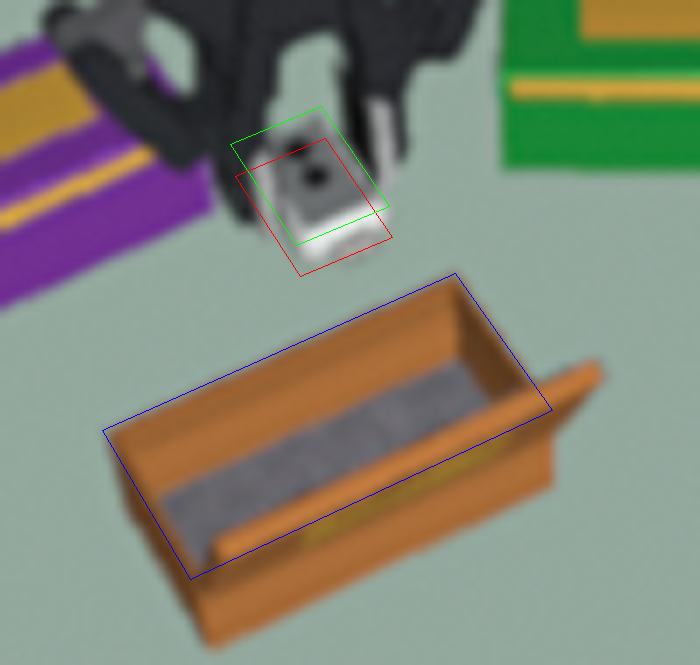

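```bash
python3 -m creep '[-0.2,-0.5,-1,0.01,0.6,0,0,-2,0,0.6,0,0,-2,0,0.6,0,0,-2,0,0.6,0,0,-1.5,0,0.6,0,0,-0.5,0,0.6,0,0,0,0,0.6]'; python3 ov.py pics/o2.png
```

```text
clock: 11.83
tcp_pos: [0.4796, -0.0716, 0.0291]
tcp_rot: [[-0.995, -0.099, -0.0], [-0.099, 0.995, 0.004], [-0.0, 0.004, -1.0]]
force: [-0.4, 0.4, -0.0]
finger_gap: 0.333
[ 0.47963624 -0.07160409  0.02913936] 5.672750554557573 [-0.00393368 -0.00052171  0.02913936]
```

View pics/o2.png

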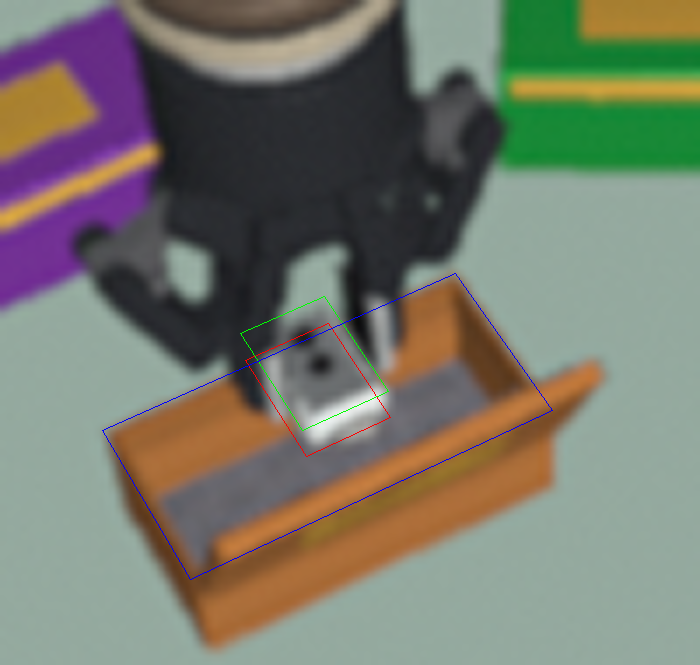

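```bash
python3 -m creep '[0.1,0,-1,0,0.6,0,0,-1,0,0.6,0,0,-1,0,0.6,0,0,-1,0,0.6,0,0,0,0,0.6,0,0,0,0,0.6]'; python3 -m creep '[0,0,-0.4,0,0.6,0,0,-0.4,0,0.6,0,0,-0.3,0,0.6,0,0,0,0,0.6]'; python3 ov.py pics/o3.png
```

```text
clock: 12.38
tcp_pos: [0.4812, -0.0718, -0.0101]
tcp_rot: [[-0.995, -0.098, 0.001], [-0.098, 0.995, 0.004], [-0.001, 0.004, -1.0]]
force: [0.7, 0.4, -0.7]
finger_gap: 0.339
clock: 12.72
tcp_pos: [0.4815, -0.0721, -0.0209]
tcp_rot: [[-0.995, -0.098, 0.002], [-0.098, 0.995, 0.003], [-0.002, 0.003, -1.0]]
force: [-0.2, 0.2, -0.7]
finger_gap: 0.341
[ 0.48146326 -0.07212313 -0.02092588] 5.596200455589974 [-0.00216621 -0.00121702 -0.02092588]
```

View pics/o3.png

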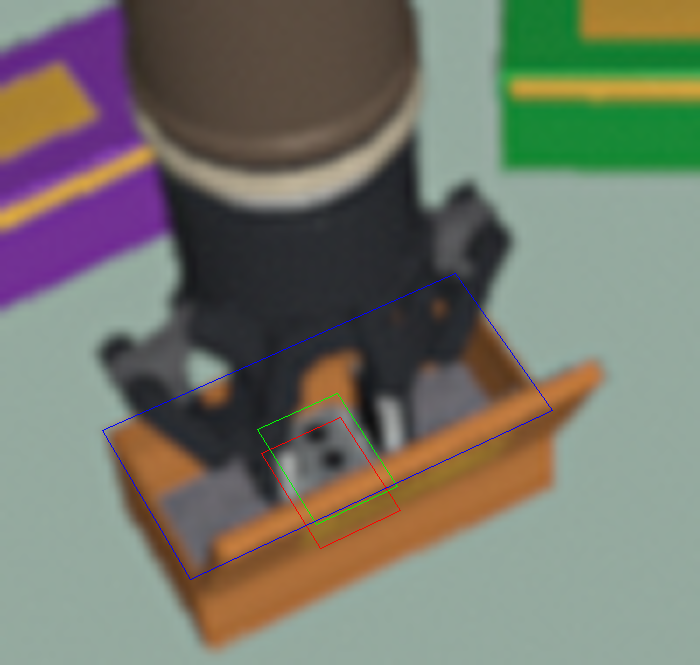

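```bash
python3 -m creep '[0,0,-0.2,0,0.6,0,0,-0.2,0,0.6,0,0,0,0,0.6]'; python3 -m creep '[0,0,-0.1,0,0.6,0,0,0,0,0.6]'
```

```text
clock: 13.02
tcp_pos: [0.4816, -0.0721, -0.0247]
tcp_rot: [[-0.995, -0.098, 0.002], [-0.098, 0.995, 0.003], [-0.002, 0.003, -1.0]]
force: [0.1, 0.2, -0.9]
finger_gap: 0.34
clock: 13.18
tcp_pos: [0.4817, -0.0721, -0.0255]
tcp_rot: [[-0.995, -0.098, 0.002], [-0.098, 0.995, 0.003], [-0.002, 0.003, -1.0]]
force: [0.6, 0.0, 0.1]
finger_gap: 0.343
```

```bash
python3 -m creep '[0,0,-0.1,0,0.6,0,0,0,0,0.6]'; python3 -m creep '[0,0,0,0,0.3,0,0,0,0,0.1,0,0,0,0,0,0,0,0,0,0]';python3 -m creep '[0,0,0,0,0,0,0,0,0,0]';  python3 -m creep '[0,0,1,0,0,0,0,2,0,0,0,0,2,0,0,0,0,3,0,0.5,0,0,3,0,1,0,0,3,0,1,0,0,2,0,1,0,0,0,0,1]'; python3 ov.py pics/o4.png
```

```text
clock: 13.35
tcp_pos: [0.4819, -0.0721, -0.0263]
tcp_rot: [[-0.995, -0.098, 0.003], [-0.098, 0.995, 0.003], [-0.003, 0.003, -1.0]]
force: [0.6, -0.2, 1.0]
finger_gap: 0.337
clock: 13.68
tcp_pos: [0.4818, -0.0721, -0.0265]
tcp_rot: [[-0.995, -0.098, 0.002], [-0.098, 0.995, 0.003], [-0.003, 0.003, -1.0]]
force: [-0.3, 0.6, 0.3]
finger_gap: 0.502
clock: 13.85
tcp_pos: [0.4818, -0.072, -0.0264]
tcp_rot: [[-0.995, -0.098, 0.002], [-0.098, 0.995, 0.003], [-0.003, 0.003, -1.0]]
force: [0.4, -0.4, -0.6]
finger_gap: 0.5
clock: 14.52
tcp_pos: [0.4841, -0.0716, 0.1381]
tcp_rot: [[-0.995, -0.098, 0.008], [-0.098, 0.995, 0.002], [-0.008, 0.001, -1.0]]
force: [0.8, -0.0, 0.0]
finger_gap: 0.0
[ 0.48410808 -0.07164017  0.13806298] 5.620064379434859 [ 0.00051318 -0.00099515  0.13806298]
```

View pics/o4.png

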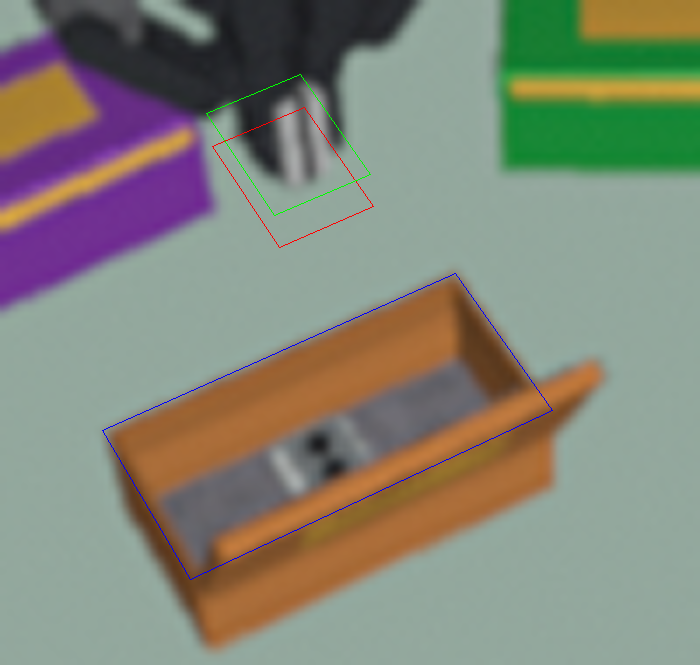

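```bash
python3 -m creep '[2,0.2,0,0,1,2,0.2,0,0,1,2,0.2,0,0,1,2,0.2,0,0,1,1.4,0.1,0,0,1,0,0,-1.5,0,1,0,0,-2.2,0,1,0,0,-2.2,0,1,0,0,-1.6,0,1,0,0,-0.8,0,1,0,0,0,0,1]'; python3 ov.py pics/o5.png; python3 -c "
from station import manip;print(manip.get_state()['qpos'])"
```

```text
clock: 15.48
tcp_pos: [0.5739, -0.0629, 0.0482]
tcp_rot: [[-0.995, -0.098, -0.002], [-0.098, 0.995, 0.004], [0.002, 0.004, -1.0]]
force: [-0.8, -0.3, 0.2]
finger_gap: 0.005
[ 0.57390688 -0.06292665  0.04817391] 5.631912552460827 [ 0.09073367 -0.00110964  0.04817391]
[ 38.5554737   39.39594733 -52.4981885  103.65784312  37.12505719
  55.9759728   66.04564647]
```

View pics/o5.png

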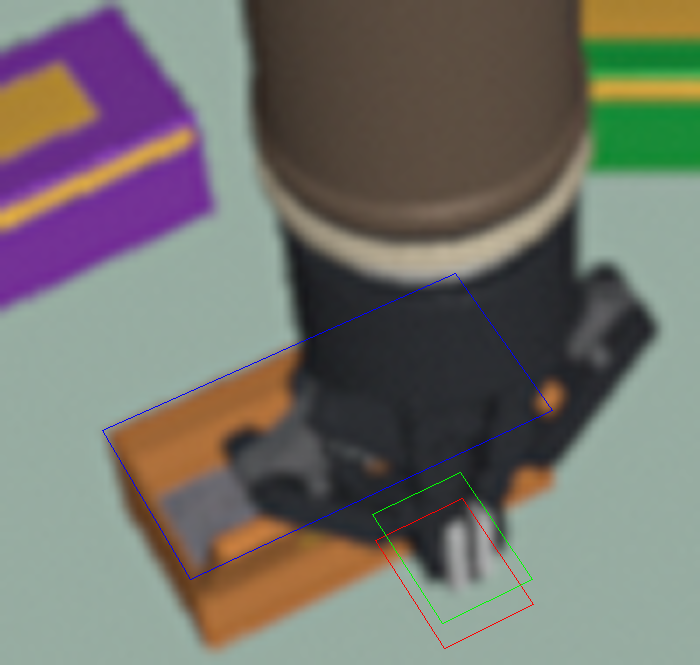

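```bash
python3 -m creep '[-1,-0.1,0.2,0,1,-1,-0.1,0.2,0,1,-1,-0.1,0.2,0,1,-1,-0.1,0.2,0,1,-1,-0.1,0,0,1,0,0,0,0,1]'; python3 ov.py pics/o6.png
```

```text
clock: 16.03
tcp_pos: [0.5233, -0.0689, 0.0589]
tcp_rot: [[-0.995, -0.097, 0.001], [-0.097, 0.995, 0.001], [-0.001, 0.001, -1.0]]
force: [-0.2, 0.8, -0.5]
finger_gap: 0.004
[ 0.52334771 -0.06894714  0.05890352] 5.581315304314489 [ 0.03982802 -0.00215438  0.05890352]
```

View pics/o6.png

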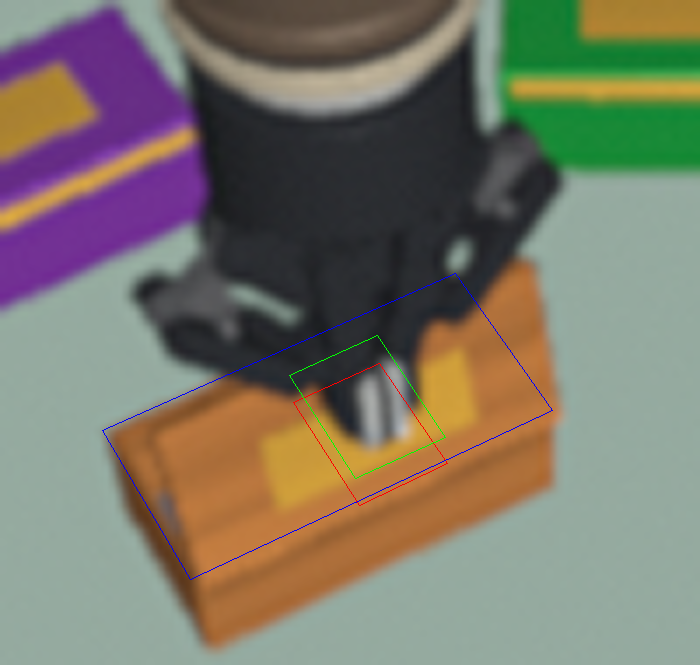

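```bash
python3 -m creep '[-1,-0.1,-0.1,0,1,-1,-0.1,-0.1,0,1,-1,-0.1,-0.1,0,1,-0.8,-0.1,-0.2,0,1,0,0,-0.6,0,1,0,0,-0.6,0,1,0,0,0,0,1]'; python3 ov.py pics/o7.png
```

```text
clock: 16.67
tcp_pos: [0.4872, -0.0722, 0.0404]
tcp_rot: [[-0.995, -0.097, 0.001], [-0.097, 0.995, 0.003], [-0.001, 0.003, -1.0]]
force: [0.4, -0.4, 1.2]
finger_gap: 0.003
[ 0.48720955 -0.07222829  0.04035869] 5.585825320198259 [ 0.00354222 -0.00188391  0.04035869]
```

View pics/o7.png

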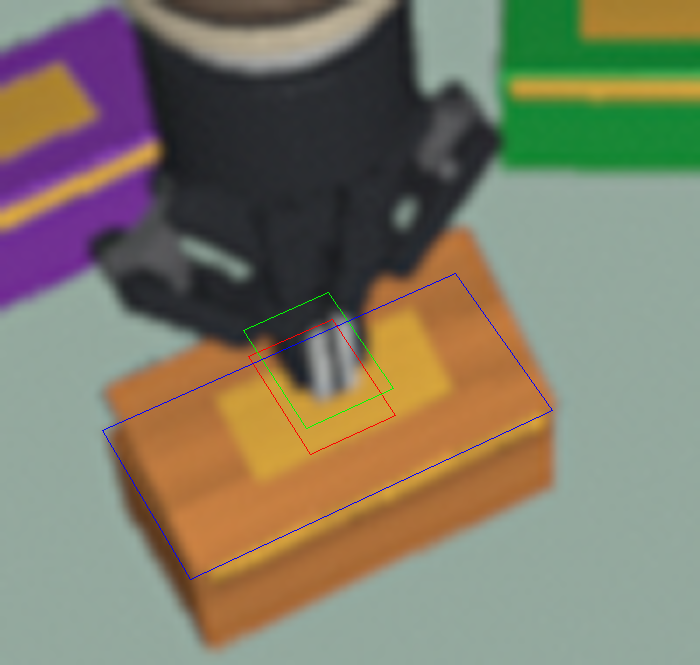

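```bash
python3 -m creep '[-0.4,0,-0.4,0,1,-0.4,0,-0.4,0,1,-0.2,0,-0.4,0,1,0,0,-0.2,0,1,0,0,0,0,1]';python3 -m creep '[0,0,-0.2,0,1,0,0,0,0,1]'; python3 -m creep '[0,0,-0.2,0,1,0,0,0,0,1]'
```

```text
clock: 17.13
tcp_pos: [0.4772, -0.0721, 0.027]
tcp_rot: [[-0.995, -0.098, 0.001], [-0.098, 0.995, 0.003], [-0.002, 0.003, -1.0]]
force: [0.0, -0.3, -0.2]
finger_gap: -0.002
clock: 17.3
tcp_pos: [0.4778, -0.072, 0.0254]
tcp_rot: [[-0.995, -0.098, 0.002], [-0.098, 0.995, 0.003], [-0.002, 0.003, -1.0]]
force: [0.3, -0.0, -0.6]
finger_gap: 0.005
clock: 17.47
tcp_pos: [0.4778, -0.0721, 0.0234]
tcp_rot: [[-0.995, -0.098, 0.002], [-0.098, 0.995, 0.003], [-0.003, 0.003, -1.0]]
force: [0.5, 1.1, 0.8]
finger_gap: 0.001
```

```bash
python3 -m creep '[0,0,-0.2,0,1,0,0,0,0,1]'; python3 -m creep '[0,0,-0.2,0,1,0,0,0,0,1]'; python3 ov.py pics/o8.png
```

```text
clock: 17.63
tcp_pos: [0.4777, -0.0721, 0.0213]
tcp_rot: [[-0.995, -0.098, 0.002], [-0.098, 0.995, 0.003], [-0.002, 0.003, -1.0]]
force: [-0.4, -0.4, -0.1]
finger_gap: 0.002
clock: 17.8
tcp_pos: [0.4777, -0.0721, 0.0193]
tcp_rot: [[-0.995, -0.098, 0.002], [-0.098, 0.995, 0.003], [-0.002, 0.003, -1.0]]
force: [-0.6, -0.5, 0.1]
finger_gap: -0.005
[ 0.47766115 -0.07207862  0.01930504] 5.601154194775786 [-0.00594572 -0.00080071  0.01930504]
```

View pics/o8.png

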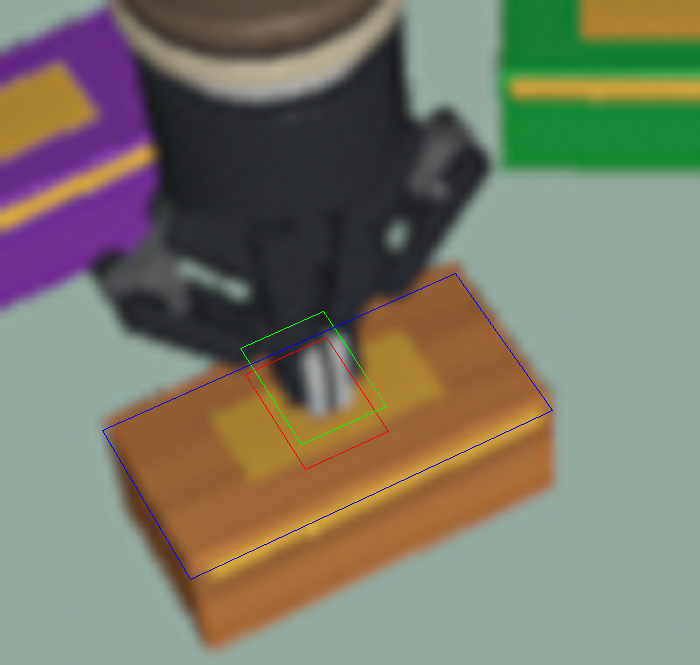

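```bash
for i in 1 ; do python3 -m creep '[0,0,-0.2,0,1,0,0,0,0,1]'; done; python3 -m creep '[0,0,-0.2,0,1,0,0,0,0,1]'
```

```text
clock: 18.02
tcp_pos: [0.4779, -0.0721, 0.0186]
tcp_rot: [[-0.995, -0.098, 0.002], [-0.098, 0.995, 0.002], [-0.002, 0.001, -1.0]]
force: [-4.2, -2.3, 14.8]
finger_gap: -0.0
clock: 18.18
tcp_pos: [0.4779, -0.0722, 0.0182]
tcp_rot: [[-0.995, -0.098, 0.002], [-0.098, 0.995, -0.0], [-0.002, -0.001, -1.0]]
force: [-13.4, -1.0, 40.7]
finger_gap: 0.0
```

```bash
python3 -m creep '[0,0,1,0,1,0,0,2,0,1,0,0,3,-0.06,-1,0,0,3,-0.12,-1,0,0,3,-0.12,-1,0,0,1,-0.12,-1,0,0,0,-0.12,-1,0,0,0,-0.12,-1,0,0,0,-0.12,-1,0,0,0,-0.12,-1,0,0,0,-0.12,-1,0,0,0,-0.12,-1]'; python3 -m creep '[0,0,0,-0.12,-1,0,0,0,-0.12,-1,0,0,0,-0.12,-1,0,0,0,-0.12,-1,0,0,0,-0.07,-1,0,0,0,0,-1,0,0,0,0,-1]'
python3 - <<'E'
from h import *
import cv2
s=manip.get_state();print(s["tcp_pos"],s["qpos"])
k=7;x,y=235,140
cv2.imwrite("pics/s3.png",cv2.resize(get_image("scene")[y:y+95,x:x+100,::-1],None,fx=k,fy=k,interpolation=2))
cv2.imwrite("pics/t3.png",cv2.resize(get_image("top")[190:265,315:405,::-1],None,fx=8,fy=8,interpolation=2))
E
```

```text
clock: 19.18
tcp_pos: [0.4777, -0.0721, 0.1456]
tcp_rot: [[-0.499, 0.866, 0.004], [0.866, 0.499, -0.001], [-0.003, 0.003, -1.0]]
force: [0.6, 1.0, -0.2]
finger_gap: 1.002
clock: 19.77
tcp_pos: [0.4777, -0.0719, 0.1456]
tcp_rot: [[0.019, 1.0, 0.003], [1.0, -0.019, -0.003], [-0.003, 0.003, -1.0]]
force: [0.2, -1.1, 0.4]
finger_gap: 0.999
[ 0.4777299  -0.07191588  0.14557341] [ 37.08541263  17.55410407 -40.95332593 112.24170726  14.17721279
  54.99464779 -11.79643293]
```

View pics/s3.png

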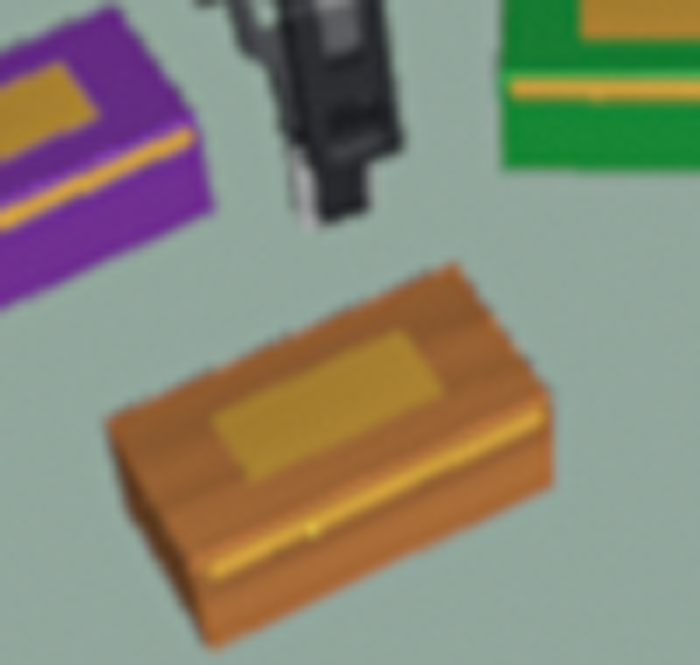

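View pics/t3.png

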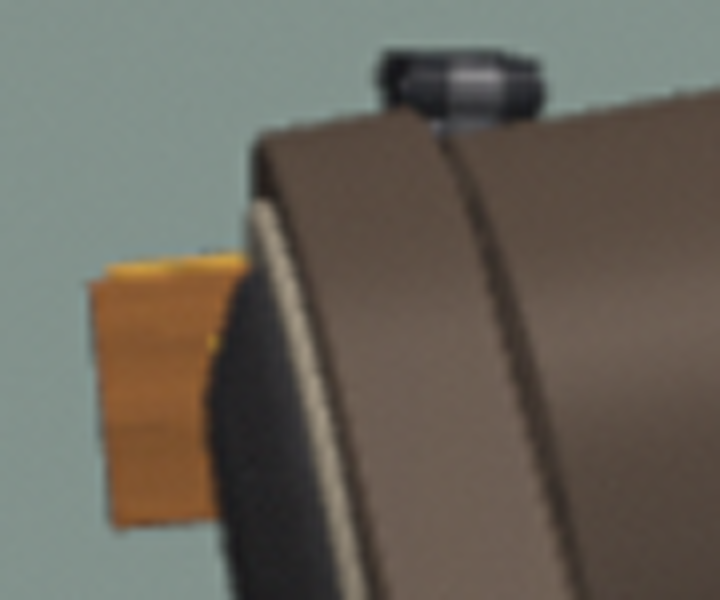

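Run:
```python
from h import *
S=lambda x,y:(235+x/7-.43,140+y/7-.43); T=lambda x,y:(315+x/8-.44,190+y/8-.44)
obs=[("scene",S(107,420),(-.033,-.065,.053)),("scene",S(455,263),(-.033,.065,.053)),("scene",S(211,648),(.033,-.065,0)),("scene",S(553,488),(.033,.065,0)),
("top",T(112,527),(-.033,.065,.053))]
f=lambda p:np.concatenate([proj(n,rz(p[2])@np.array(g)+[p[0],p[1],0])[0]-uv for n,uv,g in obs])
r=least_squares(f,[.48,-.07,.1]);print(r.x,np.round(r.fun.reshape(-1,2),1))
s=manip.get_state();R=s["tcp_rot"];print("jaw",np.degrees(np.arctan2(R[1,1],R[0,1])),(r.x[:2]-s["tcp_pos"][:2])*100)
```

```text
[ 0.48411296 -0.07007156  0.10579016] [[-0.9 -0.3]
 [-0.  -0.7]
 [-0.2  1. ]
 [ 0.4 -0.1]
 [-0.6 -0.2]]
jaw -1.0776465895644614 [0.63995223 0.18909449]
```

```bash
python3 -m creep '[0.3,0.1,-2,0.06,-1,0.3,0.06,-2.5,0.058,-1,0,0,-2.5,0,-1,0,0,-2.5,0,-1,0,0,-1.5,0,-1,0,0,0,0,-1,0,0,0,0,-1]'; python3 ov.py pics/o9.png
```

```text
clock: 20.45
tcp_pos: [0.4833, -0.0702, 0.0352]
tcp_rot: [[-0.098, 0.995, 0.002], [0.995, 0.098, -0.001], [-0.002, 0.001, -1.0]]
force: [-0.0, 0.4, 0.2]
finger_gap: 1.001
[ 0.48333229 -0.07018073  0.03521395] -84.38812116027185 [-0.0001161   0.00053319  0.03521395]
```

View pics/o9.png

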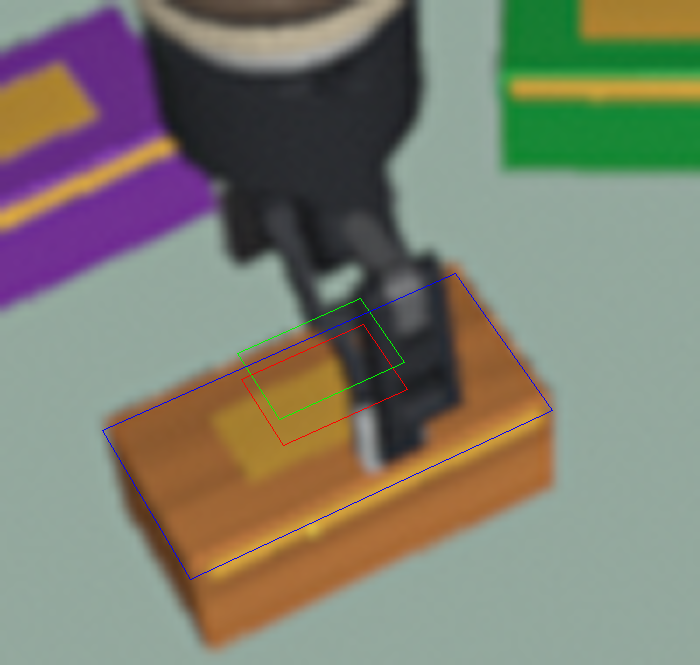

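Run:
```python
from h import *
s=manip.get_state();R=s["tcp_rot"]
for dz in(.040,.048,.056):
  for a in(-.011,.011):
    for j in (.0425,.057):
      P=s["tcp_pos"]+R@[a,j,-dz]; print(dz,a,j,np.round((proj("scene",P)[0]-[235,140]+.5)*7))
```

```text
0.04 -0.011 0.0425 [353. 473.]
0.04 -0.011 0.057 [375. 507.]
0.04 0.011 0.0425 [416. 444.]
0.04 0.011 0.057 [438. 478.]
0.048 -0.011 0.0425 [351. 458.]
0.048 -0.011 0.057 [373. 492.]
0.048 0.011 0.0425 [415. 429.]
0.048 0.011 0.057 [437. 463.]
0.056 -0.011 0.0425 [349. 443.]
0.056 -0.011 0.057 [371. 477.]
0.056 0.011 0.0425 [413. 414.]
0.056 0.011 0.057 [436. 447.]
```

```bash
python3 -m creep '[0,0,-1,0,-1,0,0,-1,0,-1,0,0,-1,0,-1,0,0,0,0,-1]'; python3 -m creep '[0,0,-1,0,-1,0,0,-1,0,-1,0,0,-0.8,0,-1,0,0,-0.4,0,-1,0,0,0,0,-1]'; python3 ov.py pics/o10.png
```

```text
clock: 20.83
tcp_pos: [0.4825, -0.0706, 0.0038]
tcp_rot: [[-0.096, 0.995, 0.001], [0.995, 0.096, -0.002], [-0.002, 0.001, -1.0]]
force: [-0.8, -0.5, -0.3]
finger_gap: 1.0
clock: 21.25
tcp_pos: [0.4829, -0.0703, -0.0276]
tcp_rot: [[-0.097, 0.995, 0.001], [0.995, 0.097, -0.002], [-0.002, 0.001, -1.0]]
force: [-0.3, 0.0, -0.4]
finger_gap: 1.0
[ 0.48292666 -0.07025479 -0.02764515] -84.45007736001577 [-0.00052703  0.00049917 -0.02764515]
```

View pics/o10.png

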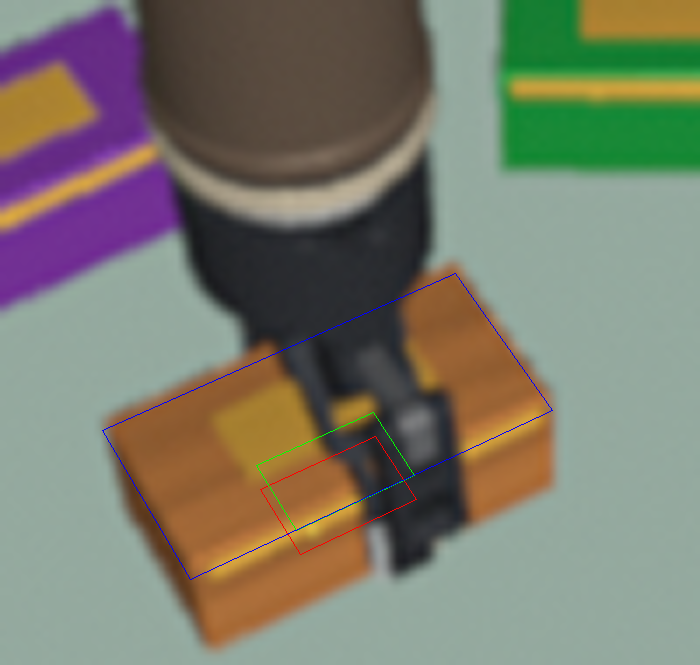

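```bash
python3 -m creep '[0,0,-0.2,0,-1,0,0,0,0,-0.8,0,0,0,0,-0.6,0,0,0,0,-0.4,0,0,0,0,-0.2,0,0,0,0,0,0,0,0,0,0.2,0,0,0,0,0.2]' 30;python3 -m creep '[0,0,0,0,0.4,0,0,0,0,0.4,0,0,0,0,0.4,0,0,0,0,0.4]' 60; python3 ov.py pics/o11.png
```

```text
clock: 21.97
tcp_pos: [0.4838, -0.0706, -0.0281]
tcp_rot: [[-0.096, 0.995, 0.003], [0.995, 0.096, -0.003], [-0.003, 0.003, -1.0]]
force: [-1.7, -0.5, 5.9]
finger_gap: 0.769
clock: 22.3
tcp_pos: [0.4837, -0.0706, -0.028]
tcp_rot: [[-0.096, 0.995, 0.003], [0.995, 0.096, -0.003], [-0.003, 0.003, -1.0]]
force: [-2.4, -0.4, 8.6]
finger_gap: 0.763
[ 0.48374935 -0.07059187 -0.02801476] -84.47092351408024 [ 2.58734668e-04  8.32119785e-05 -2.80147570e-02]
```

View pics/o11.png

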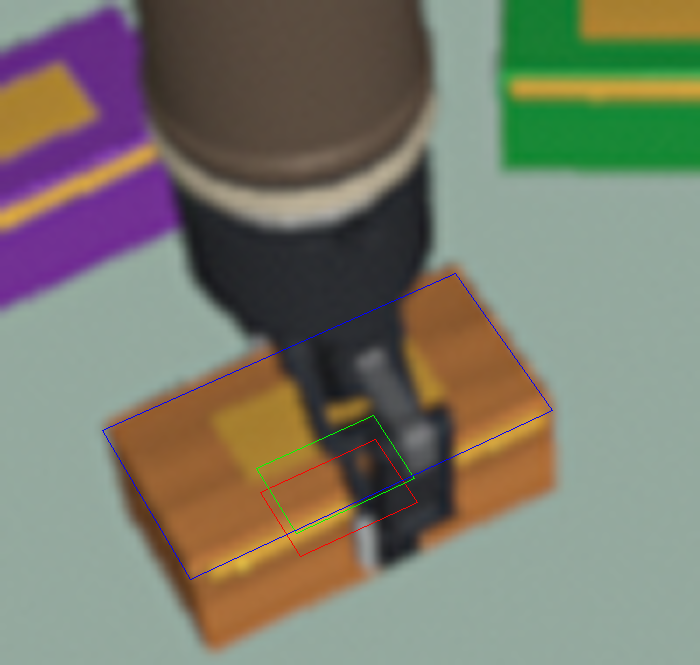

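```bash
python3 -m creep '[0,0,0.3,0,0.4,0,0,0.5,0,0.4,0,0,0.8,0,0.4,0,0,0.8,0,0.4,0,0,0.6,0,0.4,0,0,0,0,0.4]'; python3 ov.py pics/o12.png
```

```text
clock: 22.85
tcp_pos: [0.4848, -0.0706, 0.0031]
tcp_rot: [[-0.096, 0.995, 0.005], [0.995, 0.096, -0.003], [-0.003, 0.005, -1.0]]
force: [0.1, -1.2, -4.5]
finger_gap: 0.763
[ 0.48479278 -0.070559    0.00308683] -84.48085540843861 [1.30037311e-03 1.38296978e-05 3.08682780e-03]
```

View pics/o12.png

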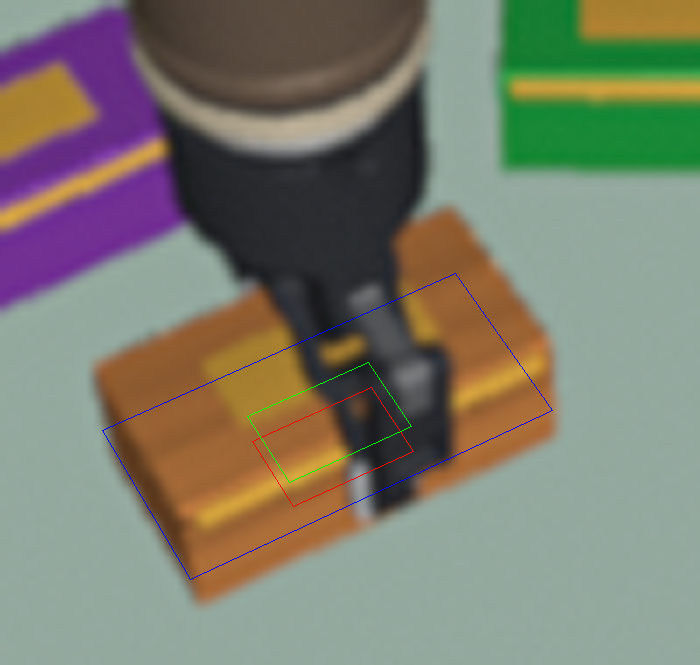

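Box has left the glass, level and shut. I'll take it up the rest of the way.

```bash
python3 -m creep '[0,0,0.5,0,0.4,0,0,1,0,0.4,0,0,1.5,0,0.4,0,0,2,0,0.4,0,0,2,0,0.4,0,0,2,0,0.4,0,0,1.5,0,0.4,0,0,1,0,0.4,0,0,0.5,0,0.4,0,0,0,0,0.4,0,0,0,0,0.4]';python3 -m creep '[0,0,0,0,0.4,0,0,0,0,0.4,0,0,0,0,0.4,0,0,0,0,0.4,0,0,0,0,0.4,0,0,0,0,0.4]'
python3 - <<'E'
from h import *
import cv2
s=manip.get_state();print(s["tcp_pos"],s["qpos"],np.abs(s["joint_vel"]).max(),s["force"],s["ft_torque"])
cv2.imwrite("pics/s4.png",get_image("scene")[:,:,::-1]); cv2.imwrite("pics/t4.png",get_image("top")[:,:,::-1])
cv2.imwrite("pics/s4c.png",cv2.resize(get_image("scene")[95:225,230:340,::-1],None,fx=4.5,fy=4.5,interpolation=2))
E
```

```text
clock: 23.82
tcp_pos: [0.4833, -0.0706, 0.1212]
tcp_rot: [[-0.096, 0.995, 0.003], [0.995, 0.096, -0.002], [-0.003, 0.002, -1.0]]
force: [-0.7, 0.1, -4.2]
finger_gap: 0.767
clock: 24.32
tcp_pos: [0.4837, -0.0704, 0.1214]
tcp_rot: [[-0.097, 0.995, 0.003], [0.995, 0.097, -0.002], [-0.002, 0.003, -1.0]]
force: [0.4, 0.0, -5.0]
finger_gap: 0.765
[ 0.48369265 -0.07039613  0.12137823] [ 36.86577473  20.36981262 -41.72285348 112.96311829  17.10874063
  52.64226853  -8.03041665] 0.13869630040587133 [ 0.36254959  0.03718982 -4.98800337] [-0.03182835 -0.03802457  0.00385616]
```

View pics/s4c.png

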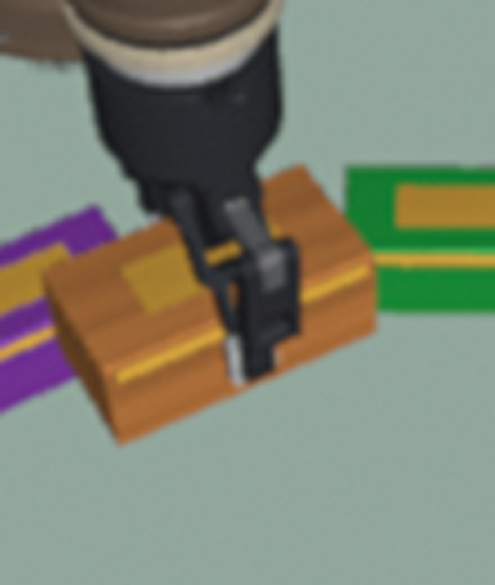

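View pics/t4.png

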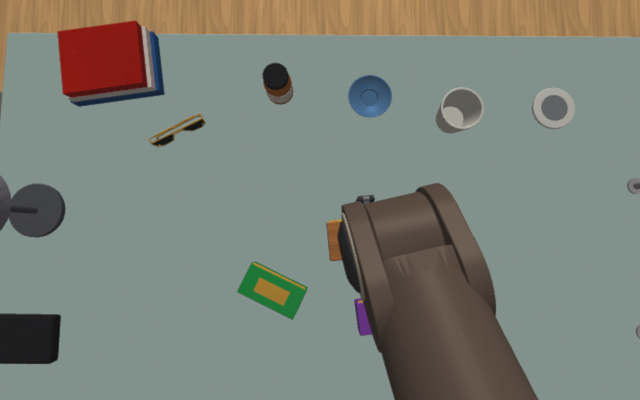

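View pics/s4.png

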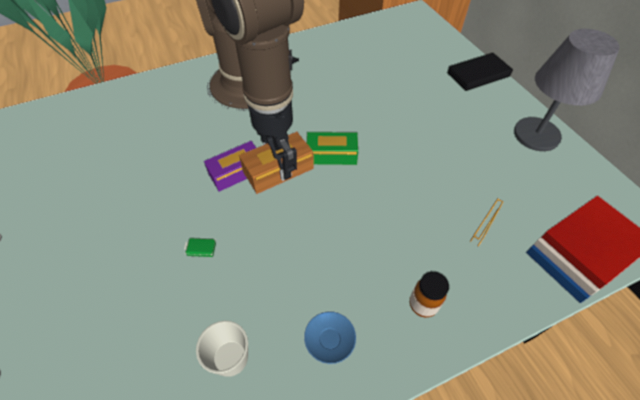

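Run:
```python
from h import *
from scipy.spatial.transform import Rotation as Ro
S=lambda x,y:(230+x/4.5-.4,95+y/4.5-.4)
obs=[(S(44,271),(-.033,-.065,.053)),(S(304,166),(-.033,.065,.053)),(S(120,444),(.033,-.065,0)),(S(376,327),(.033,.065,0)),(S(376,245),(.033,.065,.053)),(S(108,377),(.033,-.065,.053))]
def f(p): return np.concatenate([proj("scene",Ro.from_euler("ZYX",p[3:]).apply(g)+p[:3])[0]-uv for uv,g in obs])
r=least_squares(f,[.484,-.07,.15,.1,0,0]);print(r.x,np.round(r.fun.reshape(-1,2),1))
h=least_squares(lambda p:f([.484,-.0705,p[0],.1,0,0]),[.15]);print(h.x,np.round(h.fun.reshape(-1,2),1))
```

```text
[ 0.47685098 -0.06624179  0.14049628  0.11006673  0.00193136  0.01303334] [[-0.3  0.1]
 [-0.5 -1.3]
 [ 1.1  0.5]
 [ 0.2  0.4]
 [-0.4  1.5]
 [-0.1 -1.1]]
[0.14910795] [[-1.7 -0.5]
 [-0.7 -1.2]
 [-0.7  0.8]
 [-0.3  1.3]
 [-0.7  2. ]
 [-1.7 -1.2]]
```

Height about 0.149 m, tilt about 0.01 rad, arm at rest. Handing in.

```bash
python3 -c "
from station import manip;print(manip.finish_job())"
```

```text
the job is handed in; nothing more can be done
None
```

The fob is in the key box, the lid is shut, and I handed the job in at about 24 s with the arm still holding the box above the glass. No verdict was reported.

I gripped the fob across its 30 mm width and released it on the box floor. I then pushed the lid over and pressed it down until the force reached about 41 N. Last, I gripped the box by its sides at 60 N and lifted it.

**Last checks:**
- **Height and tilt:** fitted from the last image, the underside is about 0.14–0.15 m above the glass and the tilt is about 0.01 rad.
- **Lid:** it looks flush in the last images.
- **Grip:** the fingers stopped about 65 mm apart, the load was about 5 N, and the arm was nearly still.
- **Fob:** I last saw it on the box floor, before the lid closed.
- **Other things:** the tin, pot, sunglasses and jar appear where they were.

**What disagreed:**
- **Fingertip height:** the reported tool height was about 30–35 mm lower than where the cameras and contacts showed the fingertips. I set heights by vision and contact instead, so reported heights near the glass were negative.
- **Last joint:** on the first approach to the fob it came within half a degree of its range limit. I turned the gripper half a turn before gripping.

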